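# Flip the evening lids of the pill organizer shut

### The arm

A 6-joint arm with a two-finger parallel gripper is mounted at the origin on the work surface. World frame = base frame: x ahead of the robot, y to its left, z up, the work surface at z = 0. Lengths are in m, angles in degrees, forces in N, time in s.
With the tool pointing down it reaches from about 0.25 to 0.775 m from the base axis. Payload 4 kg.
Tool frame: the origin (TCP) lies midway between the tips of the shut fingers; the grasp point (between the pads) lies manip.grasp_offset behind it (manip.grasp_offset is the distance from the TCP to the grasp point, in m); z points along the fingers, y is the line along which they close (so a half turn about z gives the same grasp; the last joint's range is limited). The gripper opens to 85 mm and grips with 20 to 120 N. Pads are 22 mm wide; open, the fingers measure 114 mm over their backs; the gripper's body (76 mm by 85 mm) begins 54 mm behind the grasp point. The pads swing forward as they close: fully open they stand 13 mm farther back than shut.
Start: joints at [64.567, 4.996, 78.535, -0, 96.463, -5.907], TCP at [0.184, 0.518, 0.231] pointing down, gripper open.
Joint ranges: [-177.83, 177.83], [-43.37, 116.18], [15.69, 146.23], [-61.86, 241.86], [9.47, 152.12], [-147.06, 147.06]. Speed limits (degrees/s): [159.86, 159.86, 180, 180, 180, 180].

### API

Orientations are given as a 3x3 rotation matrix whose columns are the frame's x, y, z axes.
In Python, from workcell import manip gives the robot as it stands. The module is installed in compiled form; this text tells all that it offers.
- The arm moves only by the tool step_arm, never from a script. Its argument "commands" is a list of rows, each a list of 5 numbers: the finger opening in m, from 0 to 0.0854, then the shift along the world's x, y, z in m, then the turn about the world's z in degrees. In form: [[hand, x, y, z, twist], ...]. A call has 1 to 12 rows; each row shifts and turns the commanded pose from where the row before left it; what a row does not reach is not made up. A row lasts 1/8 s, in which the tool goes at most 62.5 mm and 10.7 degrees, less where a joint would pass 70% of its speed; a pose out of reach is approached as far as the arm can. A call with a gripper value outside its range is refused whole. The fingers move at their own pace and stop on an object; the grip force is fixed at half the most. Time passes only in rows, so rows that do not move let the fingers close. It gives the time, the measured TCP pose, the force, the opening and the grip force at its end, in the units of the state.
- manip.sense(): the state, without advancing time (a new reading comes with each control period).
- manip.grab_frame(name): name is "scene" or "top" or "wrist"; returns the picture (420x560x3 uint8, blue, green, red); there is no depth.
- manip.get_calibration(name): a dict with "K" (3x3 intrinsics, pixels), "R" (3x3) and "t" (3): a world point X has camera coordinates R X + t; the wrist camera has in their place "tool_from_camera" (4x4, takes a point from camera to tool coordinates, whose origin is the TCP and whose axes are the flange's). Camera axes: x right, y down, z forward; pixel columns grow to the right and rows downward; lengths in m; the calibration is good to about 2 mm. A picture is of the moment at which its call begins: read the wrist's pose just before it. get_calibration takes no time and is no camera call.
- manip.finish_job(): hands the job in; it is judged then, once.
The state is a dict: "time_s": time; "joints": joint angles; "joint_velocities": joint speeds; "joint_torque": joint torques, N m; "position": TCP position; "ee_rot": TCP orientation; "ft_force": force on the tool from outside, world axes, zero at the start; "ft_torque": the same for the moment, N m; "grip_width": opening from 0.0 (shut) to 1.0 (fully open); "finger_force": force on a finger pad.
Only numpy, scipy, OpenCV 4.12 (cv2) and the standard library are available. Lean on these libraries where they do the work, as an engineer would, in place of code of your own. Each camera call takes 0.05 s, during which the arm holds its last target. There are 200 camera calls.

### The job

The evening pills are filled: with a fingertip, push the two open lids of the blue evening strip over and press each one gently down until it is fully shut, leaving the strip sitting about where it is. Only push: do not pinch a lid, and do not lift or carry anything. Leave the yellow morning strip with its lid open, and do not disturb the tumbler, the keychain pillbox or the hair clip.

Things in the scene. Friction and masses are not known exactly. Their poses are not given: they have to be found in the camera images.
- evening_strip: evening half of a pill organizer, deep blue box with a pale foot band and light blue lids: four compartments in a row along its y axis, 188 long (y) x 58 deep (x) x 38 high, 300 g, standing loose on the top. Origin: centre of its underside; z up; x points from the lids' tab edge to their hinge edge (far side from the robot at yaw 0). Lid a is the end compartment at +y (centre y +69), lid b the third one (y -23); the other two lids are moulded shut, tops at 38.5
- evening_lid_a (a joint): evening lid a: angle in rad: 0 fully shut (lying level, flush with its neighbours, the tab over the strip's -x edge), 1.57 upright, up to 2.3 leaning back over the hinge side (+x of the strip). Stiff hinge (about 0.02 N m), stays at any angle; no spring, no catch to overcome; 14 g
- evening_lid_b (a joint): evening lid b: angle in rad: 0 fully shut (lying level, flush with its neighbours, the tab over the strip's -x edge), 1.57 upright, up to 2.3 leaning back over the hinge side (+x of the strip). Stiff hinge (about 0.02 N m), stays at any angle; no spring, no catch to overcome; 14 g
- evening_lid_a_hinge (a point): centre of the hinge line of evening lid a, 36.5 above the top, fixed in the strip; the hinge runs along the strip's y axis
- evening_lid_b_hinge (a point): centre of the hinge line of evening lid b, 36.5 above the top, fixed in the strip; the hinge runs along the strip's y axis
- evening_lid_a_mid (a point): centre of the plate of evening lid a, midway through its 4 thickness and 28 from its hinge. The plate is 43 wide along the hinge; with its 18-wide tab it reaches 62 from the hinge. Its own x axis runs from the tab to the hinge, its z is normal to the plate
- evening_lid_b_mid (a point): centre of the plate of evening lid b, midway through its 4 thickness and 28 from its hinge. The plate is 43 wide along the hinge; with its 18-wide tab it reaches 62 from the hinge. Its own x axis runs from the tab to the hinge, its z is normal to the plate
- morning_strip: morning half of the organizer, yellow box with a pale foot band and cream lids: four compartments in a row along its y axis, 188 long (y) x 58 deep (x) x 38 high, 300 g, standing loose on the top. Origin: centre of its underside; z up; x points from the lids' tab edge to their hinge edge (far side from the robot at yaw 0). Its second lid (centre y +23) stands open and is to stay so
- morning_lid (a joint): the morning strip's open lid: angle in rad: 0 fully shut (lying level, flush with its neighbours, the tab over the strip's -x edge), 1.57 upright, up to 2.3 leaning back over the hinge side (+x of the strip). Stiff hinge (about 0.02 N m), stays at any angle; no spring, no catch to overcome; 14 g
- morning_lid_mid (a point): centre of the plate of the morning lid, midway through its 4 thickness and 28 from its hinge. The plate is 43 wide along the hinge; with its 18-wide tab it reaches 62 from the hinge. Its own x axis runs from the tab to the hinge, its z is normal to the plate
- tumbler: glass tumbler, 68 across the rim, 85 high, 220 g, origin at the centre of its underside, standing loose on the coaster
- coaster: round bamboo coaster, 96 across, 6 thick, stuck to the top; origin at the centre of its underside
- keychain: red plastic pillbox keychain with a steel ring, lying flat, 46 x 32 x 16, ring reaching 56 along its +x; loose, 30 g; origin under the centre of the box
- hair_clip: silver metal hair clip lying flat along its x axis, 62 x 18 x 10, loose, 20 g; origin under its centre

How it is judged:
By the outcome, as a careful person would: the job done as asked, in the order asked, and still so for the second after the job is handed in, with the robot touching nothing.
It also fails if it takes over 48 s, if anything falls off the work surface, if the arm or the gripper's body presses on something with over 40 N, if the wrist force passes 120 N, or if a joint passes its speed limit or range.

## Working session

There is one attempt and no reset: what is moved stays moved. The work goes in short steps, Python scripts to look and compute and a tool call to move; the robot and the scene stay as the last step left them, time stands still between calls to the robot, and variables do not carry over. Pictures are saved under pics/ and viewed, at most 10 in all, crops included, and the job is handed in when it is done.

Besides the shell and the picture viewer there is one more tool, called after "Call:" as a command line: name --pt "numbers of a row" for each row, then --argument value for the rest. step_arm: Moves the arm, as the interface text tells. Its arguments: {"type":"object","properties":{"commands":{"type":"array"}},"required":["commands"]}

```bash
mkdir -p pics
python3 - <<'E'
from workcell import manip
import cv2
for n in("scene","top"):
    cv2.imwrite(f"pics/{n}0.png",manip.grab_frame(n))
    c=manip.get_calibration(n);print(n,c)
s=manip.sense();print(s["position"],s["ee_rot"],s["time_s"],manip.grasp_offset)
E
```

```text
scene {'K': array([[498.73911159,   0.        , 279.64159068],
       [  0.        , 498.73911159, 209.42546293],
       [  0.        ,   0.        ,   1.        ]]), 'R': array([[ 0.38479077,  0.92285317,  0.01667619],
       [ 0.72709332, -0.29193879, -0.62137512],
       [-0.56856957,  0.25122456, -0.78333573]]), 't': array([-0.23500862, -0.39437801,  1.19715405])}
top {'K': array([[542.08271677,   0.        , 280.4813957 ],
       [  0.        , 542.08271677, 208.00376267],
       [  0.        ,   0.        ,   1.        ]]), 'R': array([[-0.00888263, -0.9999597 ,  0.00130419],
       [-0.97594919,  0.00838523, -0.21783679],
       [ 0.21781708, -0.00320779, -0.97598434]]), 't': array([0.03173692, 0.60272641, 0.82754195])}
[0.18362867 0.51795354 0.23021125] [[-9.42503559e-01  3.34194940e-01 -8.84780475e-04]
 [ 3.34196048e-01  9.42501715e-01 -1.87570902e-03]
 [ 2.07054650e-04 -2.06355257e-03 -9.99997849e-01]] 0.1 0.0187
```

View pics/scene0.png

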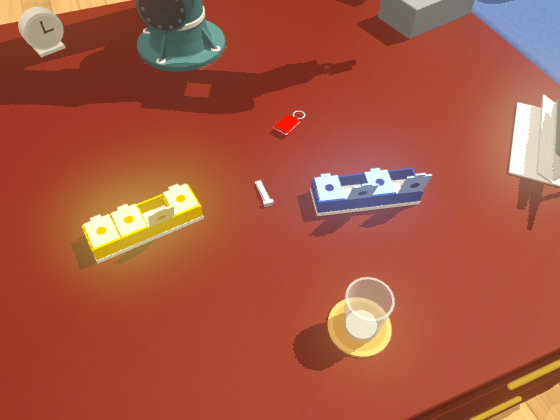

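View pics/top0.png

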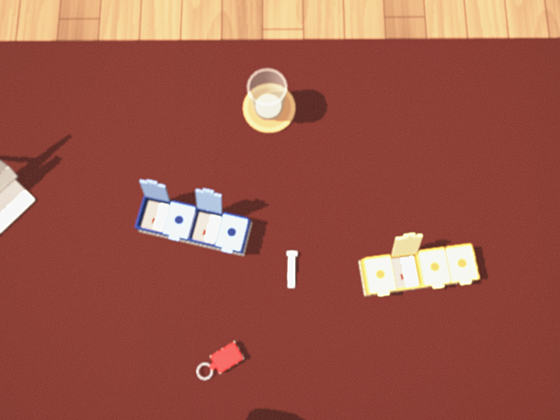

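The strip is at about (193,220) in top and (368,190) in scene. Its +y end (lid a) is on the left in top and on the right in scene. Both lids stand near upright or lean back. I'll enlarge these.

Run:
```python
import cv2,numpy as np
a=cv2.imread("pics/top0.png")[170:262,125:265];b=cv2.imread("pics/scene0.png")[155:225,300:440]
r=lambda i:cv2.resize(i,None,fx=5.5,fy=5.5,interpolation=cv2.INTER_CUBIC)
for n,i,u,v in(("a",a,125,170),("b",b,300,155)):
    i=r(i)
    for k in range(0,140,10):
        cv2.putText(i,str(u+k),(int(k*5.5),10),0,.35,(255,255,255),1);cv2.line(i,(int(k*5.5),12),(int(k*5.5),18),(255,255,255),1)
    for k in range(0,92,10):
        cv2.putText(i,str(v+k),(0,int(k*5.5)+4),0,.35,(255,255,255),1)
    cv2.imwrite(f"pics/crop_{n}.png",i)
```

```text
(no output)
```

View pics/crop_a.png

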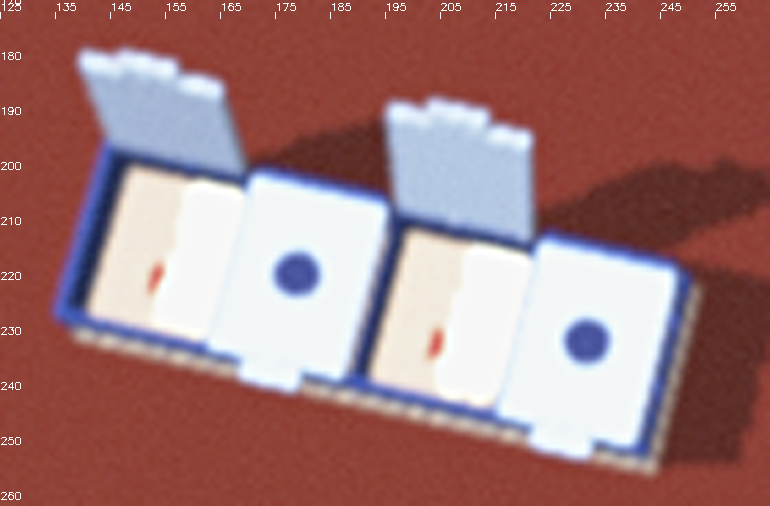

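View pics/crop_b.png

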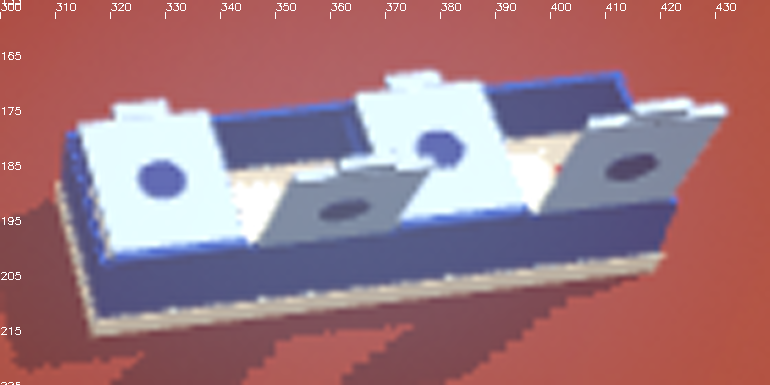

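```bash
cat > h.py <<'E'
import numpy as np,cv2
from workcell import manip
C={n:manip.get_calibration(n) for n in("top","scene")}
P=[C[n]["K"]@np.c_[C[n]["R"],C[n]["t"]] for n in("top","scene")]
def tri(a,b):
    X=cv2.triangulatePoints(P[0],P[1],np.array(a,float).reshape(2,1),np.array(b,float).reshape(2,1))[:,0]
    return X[:3]/X[3]
def proj(n,X):
    q=(P[n]@np.r_[X,1]);return q[:2]/q[2]
def model(x,y,th):
    R=np.array([[np.cos(th),-np.sin(th)],[np.sin(th),np.cos(th)]]);return lambda p:np.r_[R@p[:2]+[x,y],p[2]]
E
python3 - <<'E'
from h import *
from scipy.optimize import least_squares
T=lambda p:np.array(p)/5.5+[125,170]-.5+.5/5.5
S=lambda p:np.array(p)/5.5+[300,155]-.5+.5/5.5
obs={"dot23":((297,274),(440,149)),"dot-69":((587,342),(162,180)),"c+-":((62,310),(617,75)),"c++":((108,142),(675,200)),
"tipa":((150,57),(663,102)),"tipb":((458,106),(370,163))}
for k,(a,b) in obs.items(): print(k,tri(T(a),S(b)).round(4))
loc={"dot23":(0,.023,.0385),"dot-69":(0,-.069,.0385),"c+-":(-.029,.094,.038),"c++":(.029,.094,.038)}
hx=.028
def res(v):
    m=model(*v[:3]);r=[]
    L=dict(loc)
    for n,y,a in(("tipa",.069,v[3]),("tipb",-.023,v[4])):
        L[n]=(hx-.062*np.cos(a),y,.0365+.062*np.sin(a))
    for k in L:
        if k.startswith("dot"):
            # dot may be off-centre in x: fit
            L[k]=(v[5],L[k][1],L[k][2])
        X=m(np.array(L[k]));a,b=obs[k]
        r+=list(proj(0,X)-T(a))+list(proj(1,X)-S(b))
    return r
s=least_squares(res,[.5,.15,-.2,1.6,1.6,0]);print(s.x.round(4),np.array(s.fun).round(1))
m=model(*s.x[:3])
for y in(.069,-.023):print(m(np.array([hx,y,.0365])).round(4),m(np.array([-.029,y,.0365])).round(4))
print(tri((267,104),(362,325)))
# morning strip open lid rough ground position & others
E
```

```text
dot23 [0.5903 0.1986 0.0415]
dot-69 [0.5686 0.1097 0.041 ]
c+- [0.5806 0.2715 0.0375]
c++ [0.6339 0.2599 0.0369]
tipa [0.6426 0.2318 0.103 ]
tipb [0.6282 0.1424 0.0984]
[ 0.5872  0.1753 -0.2217  1.7718  1.875  -0.0033] [ 0.3  1.1 -0.7  0.6  0.5  0.1 -0.8  1.2 -1.4  0.5  0.4 -0.8 -0.7 -1.5
  1.   0.4 -0.5  1.4 -0.2  1.7  0.2  0.9 -0.3  0.8]
[0.6296 0.2365 0.0365] [0.574  0.249  0.0365]
[0.6094 0.1467 0.0365] [0.5538 0.1593 0.0365]
[0.80943177 0.04910865 0.01408691]
```

Call:
step_arm --pt "0 0.049 -0.029 0 6.8" --pt "0 0.049 -0.029 0 0" --pt "0 0.049 -0.029 0 0" --pt "0 0.049 -0.029 0 0" --pt "0 0.049 -0.029 0 0" --pt "0 0.049 -0.029 0 0" --pt "0 0.049 -0.029 0 0" --pt "0 0.049 -0.029 0 0" --pt "0 0.049 -0.029 0 0" --pt "0 0.051 -0.031 0 0" --pt "0 0 0 -0.05 0" --pt "0 0 0 0 0"

```text
time_s: 1.6
position: [0.6728, 0.2248, 0.1729]
ee_rot: [[-0.975, 0.221, -0.015], [0.222, 0.975, -0.003], [0.014, -0.007, -1.0]]
ft_force: [-1.5, 0.1, -1.1]
grip_width: 0.001
finger_force: 0.0
```

Run:
```python
from h import *
s=manip.sense();print(s["position"],s["ee_rot"].round(3) if hasattr(s["ee_rot"],'round') else s["ee_rot"],s["ft_force"],s["time_s"])
w=manip.grab_frame("wrist");cv2.imwrite("pics/w1.png",w)
print(manip.get_calibration("wrist"))
```

```text
[0.67281522 0.22484443 0.17287454] [[-0.975  0.221 -0.015]
 [ 0.222  0.975 -0.003]
 [ 0.014 -0.007 -1.   ]] [-1.51493138  0.13537246 -1.0818424 ] 1.6
{'K': array([[304.49062201,   0.        , 281.12909565],
       [  0.        , 304.49062201, 212.7650978 ],
       [  0.        ,   0.        ,   1.        ]]), 'tool_from_camera': array([[ 1.77065478e-04, -9.48372271e-01, -3.17159272e-01,
         8.13404640e-02],
       [ 9.99999695e-01, -7.34333883e-05,  7.77866627e-04,
        -5.77708790e-04],
       [-7.60997220e-04, -3.17159313e-01,  9.48371969e-01,
        -1.41409418e-01],
       [ 0.00000000e+00,  0.00000000e+00,  0.00000000e+00,
         1.00000000e+00]])}
```

View pics/w1.png

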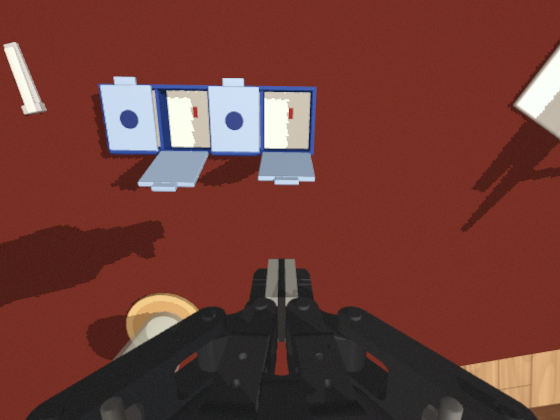

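The wrist view shows lid a's tab at (287,182), lid b's tab at (163,188), dots at (129,119) and (234,121), and the box's +y corners at (315,88) and (314,152). I'll check the pose against these.

Run:
```python
from h import *
from scipy.optimize import least_squares
s=manip.sense();c=manip.get_calibration("wrist");T=np.eye(4);T[:3,:3]=s["ee_rot"];T[:3,3]=s["position"]
M=np.linalg.inv(T@c["tool_from_camera"])[:3]
def pj(X):
    q=c["K"]@M@np.r_[X,1];return q[:2]/q[2]
obs={(-.0033,.023,.0385):(234,121),(-.0033,-.069,.0385):(129,119),(-.029,.094,.038):(315.5,87),(.029,.094,.038):(314.5,153)}
def res(v):
    m=model(*v[:3]);r=[]
    for k,o in obs.items(): r+=list(pj(m(np.array(k)))-o)
    for y,a,o in((.069,v[3],(287,183)),(-.023,v[4],(164,189))):
        r+=list(pj(m(np.array((.028-.062*np.cos(a),y,.0365+.062*np.sin(a)))))-o)
    return np.array(r)
v0=[.5872,.1753,-.2217,1.77,1.875];print(res(v0).round(1))
q=least_squares(res,v0);print(q.x.round(4),q.fun.round(1))
m=model(*q.x[:3]);print(m(np.array([.028,.069,.0365])),m(np.array([.028,-.023,.0365])))
```

```text
[-3.6 -3.4 -2.9 -1.3 -3.5 -0.9 -4.5  1.6 -4.2 -2.8 -3.4 -1. ]
[ 0.589   0.1779 -0.2132  1.796   1.861 ] [-0.3 -2.2  0.6  0.8 -0.5 -0.4 -1.1  2.   0.1  0.   0.9 -0.2]
[0.63095746 0.23936605 0.0365    ] [0.61148809 0.14944973 0.0365    ]
```

Call:
step_arm --pt "0 0.001 0.004 -0.03 0" --pt "0 0 0 -0.03 0" --pt "0 0 0 -0.03 0" --pt "0 0 0 0 0" --pt "0 0 0 0 0"

```text
time_s: 2.28
position: [0.678, 0.2313, 0.0949]
ee_rot: [[-0.976, 0.219, 0.005], [0.219, 0.976, 0.001], [-0.004, 0.002, -1.0]]
ft_force: [-0.1, 0.3, -0.2]
grip_width: 0.001
finger_force: 0.0
```

```bash
cat > wp.py <<'E'
from h import *
import sys
hx,hy=map(float,sys.argv[1:3]);r=.045;h=.011
p=np.array(manip.sense()["position"]);print(p)
for f in (1.85,1.7,1.5,1.3,1.1,.9,.7,.5,.35,.2,.1,0):
    s=-r*np.cos(f)+.002*np.sin(f)+h;z=.0365+r*np.sin(f)+.002*np.cos(f)
    q=np.array([hx+s*.9765,hy-s*.2153,z]);print(f,(q-p).round(4),q.round(4));p=q
E
python3 wp.py .6303 .238
```

```text
[0.67800783 0.23134997 0.09487736]
1.85 [-0.023   0.0012 -0.0157] [0.655  0.2325 0.0792]
1.7 [-0.0064  0.0014  0.0017] [0.6486 0.234  0.0809]
1.5 [-0.0088  0.0019  0.0007] [0.6399 0.2359 0.0815]
1.3 [-0.0087  0.0019 -0.0011] [0.6312 0.2378 0.0804]
1.1 [-0.0083  0.0018 -0.0029] [0.6228 0.2396 0.0775]
0.9 [-0.0076  0.0017 -0.0045] [0.6153 0.2413 0.073 ]
0.7 [-0.0066  0.0014 -0.006 ] [0.6087 0.2428 0.067 ]
0.5 [-0.0053  0.0012 -0.0072] [0.6034 0.2439 0.0598]
0.35 [-0.003   0.0007 -0.006 ] [0.6004 0.2446 0.0538]
0.2 [-0.0021  0.0005 -0.0064] [0.5984 0.245  0.0474]
0.1 [-0.0008  0.0002 -0.0044] [0.5975 0.2452 0.043 ]
0 [-0.0004  0.0001 -0.0045] [0.5971 0.2453 0.0385]
```

Call:
step_arm --pt "0 0 0 -0.014 0" --pt "0 0 0 0 0" --pt "0 -0.012 0.001 0 0" --pt "0 -0.011 0 0 0" --pt "0 -0.004 0.001 0 0" --pt "0 -0.004 0.001 0 0" --pt "0 -0.004 0.001 0 0" --pt "0 -0.004 0.001 0 0" --pt "0 -0.004 0.001 0 -0.0" --pt "0 -0.004 0.001 0 0" --pt "0 0 0 0 0"

```text
time_s: 3.65
position: [0.6294, 0.2375, 0.0772]
ee_rot: [[-0.975, 0.22, -0.001], [0.22, 0.975, 0.0], [0.001, -0.0, -1.0]]
ft_force: [-0.7, -0.8, -1.0]
grip_width: -0.001
finger_force: 0.0
```

```bash
python3 - <<'E'
from h import *
cv2.imwrite("pics/w2.png",np.vstack([cv2.resize(manip.grab_frame("scene")[150:230,290:450],(800,400),interpolation=cv2.INTER_CUBIC)]))
E
python3 wp.py .6303 .238
```

```text
[0.62956403 0.23746643 0.07726697]
1.85 [ 0.0255 -0.0049  0.0019] [0.655  0.2325 0.0792]
1.7 [-0.0064  0.0014  0.0017] [0.6486 0.234  0.0809]
1.5 [-0.0088  0.0019  0.0007] [0.6399 0.2359 0.0815]
1.3 [-0.0087  0.0019 -0.0011] [0.6312 0.2378 0.0804]
1.1 [-0.0083  0.0018 -0.0029] [0.6228 0.2396 0.0775]
0.9 [-0.0076  0.0017 -0.0045] [0.6153 0.2413 0.073 ]
0.7 [-0.0066  0.0014 -0.006 ] [0.6087 0.2428 0.067 ]
0.5 [-0.0053  0.0012 -0.0072] [0.6034 0.2439 0.0598]
0.35 [-0.003   0.0007 -0.006 ] [0.6004 0.2446 0.0538]
0.2 [-0.0021  0.0005 -0.0064] [0.5984 0.245  0.0474]
0.1 [-0.0008  0.0002 -0.0044] [0.5975 0.2452 0.043 ]
0 [-0.0004  0.0001 -0.0045] [0.5971 0.2453 0.0385]
```

View pics/w2.png

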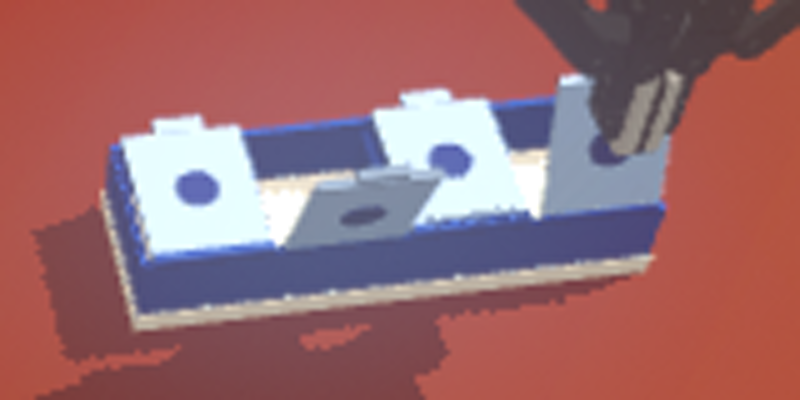

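Lid a is past upright, with the fingertip on its back near the dot at (615,150), and the strip hasn't moved. I'll continue along the arc.

Call:
step_arm --pt "0 -0.004 0 0 0" --pt "0 -0.003 0 0 0" --pt "0 -0.004 0.001 -0.002 0" --pt "0 -0.004 0.001 -0.002 0" --pt "0 -0.003 0.001 -0.003 0" --pt "0 -0.003 0.001 -0.003 0" --pt "0 -0.003 0.001 -0.003 0" --pt "0 -0.002 0 -0.004 0" --pt "0 -0.002 0 -0.003 0" --pt "0 -0.001 0 -0.003 0" --pt "0 0 0 0 0"

```text
time_s: 5.08
position: [0.6005, 0.2423, 0.0539]
ee_rot: [[-0.975, 0.22, -0.001], [0.22, 0.975, -0.0], [0.001, -0.0, -1.0]]
ft_force: [0.2, -0.4, 0.5]
grip_width: 0.001
finger_force: 0.0
```

```bash
python3 wp.py .6303 .238 | sed -n '1p;9,13p'
```

```text
[0.60054314 0.24227429 0.05389453]
0.5 [-0.0053  0.0012 -0.0072] [0.6034 0.2439 0.0598]
0.35 [-0.003   0.0007 -0.006 ] [0.6004 0.2446 0.0538]
0.2 [-0.0021  0.0005 -0.0064] [0.5984 0.245  0.0474]
0.1 [-0.0008  0.0002 -0.0044] [0.5975 0.2452 0.043 ]
0 [-0.0004  0.0001 -0.0045] [0.5971 0.2453 0.0385]
```

Call:
step_arm --pt "0 -0.001 0 -0.003 0" --pt "0 -0.001 0 -0.003 0" --pt "0 -0.001 0 -0.003 0" --pt "0 0 0 -0.002 0" --pt "0 0 0 -0.002 0" --pt "0 0 0 -0.001 0" --pt "0 0 0 0 0"

```text
time_s: 5.95
position: [0.5978, 0.2423, 0.0401]
ee_rot: [[-0.975, 0.22, -0.0], [0.22, 0.975, -0.0], [0.0, -0.0, -1.0]]
ft_force: [-0.0, 0.6, 0.8]
grip_width: 0.0
finger_force: 0.0
```

Call:
step_arm --pt "0 0 0 -0.001 0" --pt "0 0 0 0 0"

```text
time_s: 6.2
position: [0.5979, 0.2424, 0.0394]
ee_rot: [[-0.975, 0.22, 0.0], [0.22, 0.975, 0.0], [-0.0, 0.0, -1.0]]
ft_force: [0.1, -0.2, -0.6]
grip_width: -0.004
finger_force: 0.0
```

Call:
step_arm --pt "0 0 0 -0.001 0" --pt "0 0 0 0 0"

```text
time_s: 6.45
position: [0.5979, 0.2424, 0.0386]
ee_rot: [[-0.975, 0.22, 0.0], [0.22, 0.975, 0.0], [-0.0, 0.0, -1.0]]
ft_force: [-0.4, -1.2, 2.1]
grip_width: -0.004
finger_force: 0.7
```

Call:
step_arm --pt "0 0 0 -0.0005 0" --pt "0 0 0 0 0"

```text
time_s: 6.7
position: [0.598, 0.2424, 0.0385]
ee_rot: [[-0.975, 0.22, 0.0], [0.22, 0.975, 0.0], [-0.0, 0.0, -1.0]]
ft_force: [-1.5, -1.5, 4.2]
grip_width: -0.002
finger_force: 2.3
```

Call:
step_arm --pt "0 0 0 -0.0005 0" --pt "0 0 0 0 0"

```text
time_s: 6.95
position: [0.598, 0.2424, 0.0385]
ee_rot: [[-0.975, 0.22, 0.001], [0.22, 0.975, 0.0], [-0.001, 0.0, -1.0]]
ft_force: [-2.3, -1.1, 7.2]
grip_width: -0.002
finger_force: 3.2
```

Call:
step_arm --pt "0 0 0 0.03 0" --pt "0 0 0 0.05 0" --pt "0 0 0 0.05 0" --pt "0 0.02 -0.035 0 0" --pt "0 0.02 -0.035 0 0" --pt "0 0.022 -0.036 0 0" --pt "0 0 0 0 0" --pt "0 0 0 -0.03 0" --pt "0 0 0 -0.03 0" --pt "0 0 0 -0.025 0" --pt "0 0 0 0 0" --pt "0 0 0 0 0"

```text
time_s: 8.45
position: [0.6602, 0.1371, 0.0833]
ee_rot: [[-0.976, 0.22, 0.001], [0.22, 0.976, 0.0], [-0.001, 0.001, -1.0]]
ft_force: [1.0, 0.2, 0.9]
grip_width: -0.0
finger_force: 0.0
```

```bash
python3 - <<'E'
from h import *
a=manip.grab_frame("scene")[150:230,290:450];b=manip.grab_frame("top")[160:260,120:280]
cv2.imwrite("pics/w3.png",np.vstack([cv2.resize(i,None,fx=3.3,fy=3.3,interpolation=cv2.INTER_CUBIC) for i in (a,b)]))
E
python3 wp.py .6105 .148
```

```text
[0.6608557  0.13689027 0.08443609]
1.85 [-0.0256  0.0057 -0.0052] [0.6352 0.1425 0.0792]
1.7 [-0.0064  0.0014  0.0017] [0.6288 0.144  0.0809]
1.5 [-0.0088  0.0019  0.0007] [0.6201 0.1459 0.0815]
1.3 [-0.0087  0.0019 -0.0011] [0.6114 0.1478 0.0804]
1.1 [-0.0083  0.0018 -0.0029] [0.603  0.1496 0.0775]
0.9 [-0.0076  0.0017 -0.0045] [0.5955 0.1513 0.073 ]
0.7 [-0.0066  0.0014 -0.006 ] [0.5889 0.1528 0.067 ]
0.5 [-0.0053  0.0012 -0.0072] [0.5836 0.1539 0.0598]
0.35 [-0.003   0.0007 -0.006 ] [0.5806 0.1546 0.0538]
0.2 [-0.0021  0.0005 -0.0064] [0.5786 0.155  0.0474]
0.1 [-0.0008  0.0002 -0.0044] [0.5777 0.1552 0.043 ]
0 [-0.0004  0.0001 -0.0045] [0.5773 0.1553 0.0385]
```

View pics/w3.png

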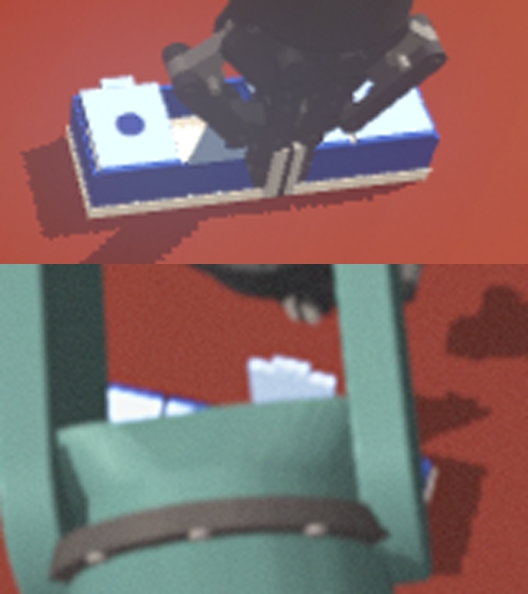

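The scene half shows lid a level with its neighbours at about (385,110). The top half shows the finger at (302,310), behind lid b's tab at (290,360). I'll repeat the same arc on lid b.

Call:
step_arm --pt "0 0 0 -0.005 0" --pt "0 -0.012 0.003 0 0" --pt "0 -0.013 0.003 0 0" --pt "0 -0.004 0.001 0 0" --pt "0 -0.004 0.001 0 0" --pt "0 -0.004 0.001 0 0" --pt "0 -0.004 0.001 0 0" --pt "0 -0.004 0.001 0 0" --pt "0 -0.004 0.001 0 0" --pt "0 0 0 0 0"

```text
time_s: 9.8
position: [0.6104, 0.1485, 0.0772]
ee_rot: [[-0.975, 0.22, -0.001], [0.22, 0.975, 0.0], [0.001, -0.0, -1.0]]
ft_force: [0.4, -0.2, -0.5]
grip_width: 0.002
finger_force: 0.0
```

```bash
python3 wp.py .6105 .148|sed -n '1p'
```

```text
[0.6103849  0.1484951  0.07721506]
```

Call:
step_arm --pt "0 -0.004 0.001 0 0" --pt "0 -0.003 0.001 0 0" --pt "0 -0.004 0.001 -0.002 0" --pt "0 -0.004 0.001 -0.002 0" --pt "0 -0.003 0.001 -0.003 0" --pt "0 -0.003 0.001 -0.003 0" --pt "0 -0.003 0.001 -0.003 0" --pt "0 -0.002 0 -0.004 0" --pt "0 -0.002 0 -0.003 0" --pt "0 -0.002 0 -0.003 0" --pt "0 0 0 0 0"

```text
time_s: 11.18
position: [0.5804, 0.1553, 0.0539]
ee_rot: [[-0.975, 0.22, -0.001], [0.22, 0.975, -0.0], [0.001, -0.0, -1.0]]
ft_force: [0.8, -0.2, -1.0]
grip_width: 0.0
finger_force: 0.0
```

Call:
step_arm --pt "0 -0.001 0 -0.003 0" --pt "0 -0.001 0 -0.003 0" --pt "0 -0.001 0 -0.003 0" --pt "0 0 0 -0.002 0" --pt "0 0 0 -0.002 0" --pt "0 0 0 -0.001 0" --pt "0 0 0 0 0"

```text
time_s: 12.05
position: [0.5778, 0.1553, 0.0402]
ee_rot: [[-0.975, 0.22, -0.0], [0.22, 0.975, -0.0], [0.0, -0.0, -1.0]]
ft_force: [0.6, 0.1, 0.9]
grip_width: 0.0
finger_force: 0.0
```

Call:
step_arm --pt "0 0 0 -0.001 0" --pt "0 0 0 0 0"

```text
time_s: 12.3
position: [0.5779, 0.1554, 0.0394]
ee_rot: [[-0.975, 0.22, 0.0], [0.22, 0.975, 0.0], [-0.0, 0.0, -1.0]]
ft_force: [-0.1, -0.4, 0.4]
grip_width: -0.001
finger_force: 0.0
```

Call:
step_arm --pt "0 0 0 -0.001 0" --pt "0 0 0 0 0"

```text
time_s: 12.55
position: [0.5779, 0.1554, 0.0386]
ee_rot: [[-0.975, 0.22, 0.0], [0.22, 0.975, 0.0], [-0.0, 0.0, -1.0]]
ft_force: [-1.0, 0.2, 1.8]
grip_width: 0.001
finger_force: 0.8
```

Call:
step_arm --pt "0 0 0 -0.001 0" --pt "0 0 0 0 0"

```text
time_s: 12.8
position: [0.578, 0.1554, 0.0385]
ee_rot: [[-0.975, 0.22, 0.001], [0.22, 0.975, 0.0], [-0.001, 0.0, -1.0]]
ft_force: [-3.4, -0.2, 4.9]
grip_width: -0.0
finger_force: 2.7
```

Call:
step_arm --pt "0 0 0 0.03 0" --pt "0 0 0 0.05 0" --pt "0 0 0 0.06 0" --pt "0 -0.03 0.05 0.02 0" --pt "0 -0.03 0.05 0 0" --pt "0 -0.03 0.05 0 0" --pt "0 -0.03 0.05 0 0" --pt "0 -0.03 0.05 0 0" --pt "0 -0.03 0.05 0 0" --pt "0 -0.03 0.05 0 0" --pt "0 0 0 0 0"

```text
time_s: 14.18
position: [0.3649, 0.5084, 0.1964]
ee_rot: [[-0.977, 0.214, -0.001], [0.214, 0.977, 0.0], [0.001, 0.0, -1.0]]
ft_force: [-0.0, -1.0, -0.8]
grip_width: -0.001
finger_force: 0.0
```

Run:
```python
from h import *
a=manip.grab_frame("scene")[150:230,290:450];b=manip.grab_frame("top")[160:260,120:280]
cv2.imwrite("pics/w4.png",np.vstack([cv2.resize(i,None,fx=3.3,fy=3.3,interpolation=cv2.INTER_CUBIC) for i in (a,b)]))
print(manip.sense()["ft_force"])
```

```text
[ 0.74158499 -0.33783779 -0.140076  ]
```

View pics/w4.png

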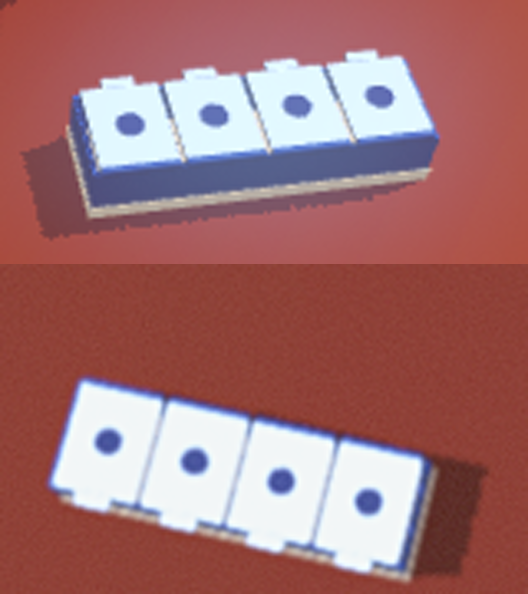

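All four lids lie level and flush in both views, with the dots in a straight row, and the strip is where it was.

```bash
python3 -c "
from workcell import manip
print(manip.finish_job())"
```

```text
the job is handed in; nothing more can be done
None
```

Both evening lids (a, then b) are pushed over and pressed fully shut, the strip has not visibly moved, the arm stayed clear of everything else, and the job was handed in at about 14 s.

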